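# Set the antenna heading with a fingertip

## Robot

A 6-joint arm with a two-finger parallel gripper is mounted at the origin on the work surface. World frame = base frame: x ahead of the robot, y to its left, z up, the work surface at z = 0. Lengths are in m, angles in degrees, forces in N, time in s.
With the tool pointing down it reaches from about 0.375 to 0.9 m from the base axis. Payload 3.1 kg.
Tool frame: the origin (TCP) lies on the centre line of the jaws, within the pads' length; the fingertips stand 8 mm ahead of it and the grasp point (between the pads) lies 11 mm behind it; z points along the fingers, y is the direction in which the jaws open and shut (so a half turn about z gives the same grasp; the last joint's range is limited). The gripper opens to 87 mm and grips with 3 to 60 N. Pads are 19 mm wide; open, the fingers measure 117 mm over their backs; the gripper's body (75 mm by 190 mm) begins 51 mm behind the grasp point.
Start: joints at [-85.743, 30.224, 82.088, -0, 67.689, -10.227], TCP at [0.156, -0.605, 0.195] pointing down, gripper open.
Joint ranges: [-176.69, 176.69], [-43.24, 126.21], [12.49, 139.97], [-82, 262], [0, 151.66], [-163.58, 163.58]. Speed limits (degrees/s): [159.86, 159.86, 180, 180, 180, 180].

## Interface

Orientations are given as a 3x3 rotation matrix whose columns are the frame's x, y, z axes.
In Python, from rig import * gives the robot as it stands. The module is installed in compiled form; this text tells all that it offers.
- The arm moves only by the tool arm_command, never from a script. Its argument "commands" is a list of rows, each an object with "translation": the shift along the tool's x, y, z scaled (see below), a list of three; "dr": the turn, a rotation vector about the tool's x, y, z scaled (see below), a list of three; "jaw": the closure, from 0 (fully open) to 1 (shut). In form: [{"translation": [x, y, z], "dr": [ax, ay, az], "jaw": jaw}, ...]. A call has 1 to 12 rows; each row shifts and turns the commanded pose from where the row before left it, along the tool's axes as they then stand; what a row does not reach is not made up. The controller multiplies each number of a shift by 25 mm and each number of a turn by 6 degrees. A row lasts 1/12 s, in which the tool goes at most 41.7 mm and 7.16 degrees, less where a joint would pass 70% of its speed; a pose out of reach is approached as far as the arm can. A call with a number of a shift or a turn outside -1 to 1 is refused whole. A call with a gripper value outside its range is refused whole. The fingers move at their own pace and stop on an object; the grip force is fixed at half the most. Time passes only in rows, so rows that do not move let the fingers close. It gives the time, the measured TCP pose, the force and the opening at its end, in the units of the state.
- read_state(): the state, without advancing time (a new reading comes with each control period).
- capture(name): name is "scene" or "side" or "wrist"; returns (picture, depth): 400x640x3 uint8, red, green, blue; 400x640 float32, m along the optical axis (not along the pixel's ray), 0 where there is no reading.
- camera_model(name): a dict with "intrinsics" (3x3 intrinsics, pixels), "pose" (4x4, takes a point from camera to world coordinates); the wrist camera has in their place "mount" (4x4, takes a point from camera to tool coordinates, whose origin is the TCP and whose axes are the flange's). Camera axes: x right, y down, z forward; pixel columns grow to the right and rows downward; lengths in m; the calibration is good to about 2 mm. A picture is of the moment at which its call begins: read the wrist's pose just before it. camera_model takes no time and is no camera call.
- hand_in(): hands the job in, once; it reports no verdict.
The state is a dict: "time_s": time; "joint_positions": joint angles; "qvel": joint speeds; "tau": joint torques, N m; "position": TCP position; "tcp_rot": TCP orientation; "force": force on the tool from outside, world axes, zero at the start; "moment": the same for the moment, N m; "opening": opening from 0.0 (shut) to 1.0 (fully open).
Only numpy, scipy, OpenCV 4.12 (cv2) and the standard library are available. Lean on these libraries where they do the work, as an engineer would, in place of code of your own. Each camera call takes 0.05 s, during which the arm holds its last target.

## Task

Turn the antenna to the wanted station: with a fingertip, lightly push the pointer of the rotator control unit round its map dial by the upright finger peg, following the degree ring until the pointer points at the metal rider clipped on the dial's rim; only then press the long white start key fully down and let it up again. Only touch and push: do not pinch the peg or press hard, and leave the rider, the two round keys and all other things on the desk where they are.

Things in the scene. Friction and masses are not known exactly. Their poses are not given: they have to be found in the camera images.
- controller: antenna rotator control unit, a fixed grey desk case 240 (x) x 290 (y) x 58 mm high with a round map dial of 224 mm diameter on its flat top; origin under the dial's axis at table height; the case spans x -120..120, y -165..125 mm in this frame. +x of this frame is north on the dial (in general the side away from the robot), +y the left side. The control strip with the keys lies along the right edge (y = -141 mm).
- dial_centre (a point): the dial's axis at the level of the dial's face, 61.6 mm above the table. The degree ring of black tick marks lies 85 to 99 mm from the axis.
- pointer (a joint): angle of the black pointer about the dial's vertical axis, rad: 0 points north (controller's +x), grows anticlockwise seen from above; end stops at -2.70 and 2.70, on either side of south, so it cannot be pushed through south. It has light friction (about 1 N at the peg, a little more when moved fast) and stays where it is left.
- pointer_tip (a point): point on the pointer's line 90 mm from the dial's axis, at the end of its narrow tip (the bar is 9 mm wide, 2.5 mm thick, its underside 3.3 mm above the dial's face, its top 5.8 mm above)
- peg_middle (a point): middle of the upright aluminium finger peg on the pointer, a sleeve that spins freely on its pin: 10 mm diameter, 65 mm from the dial's axis, standing from 6 to 23.5 mm above the dial's face; this point is 14.5 mm above the face. Push it sideways, along its circle round the axis.
- rider_mark (a point): the target: the point 90 mm from the dial's axis (on the same circle and level as pointer_tip) in line with the steel rider, a clip 12 mm wide on the dial's rim with a narrow index pointing inwards, 4 to 6 mm high above the dial's face. The rider is clamped by friction; leave it in place. From the pointer's start it is always reached by pushing the pointer anticlockwise seen from above.
- start_key (a joint): travel of the start key, m: 0 up, 0.005 fully down; a spring key, about 5 N at full travel, comes up by itself
- start_top (a point): centre of the top of the start key, the long white bar key 48 (along the case's x) x 22 mm at the near end of the control strip; its top is 11 mm above the case's top when up. It moves straight down.
- round_key_near (a joint): travel of the round white key (19 mm diameter, top 9 mm above the case) next to the start key on the strip, 74 mm farther from the near end than the start key's centre; m, 0 up; to be left alone
- round_key_far (a joint): the same for the other round key, 44 mm farther along the strip; to be left alone
- adapter: loose brass coax adapter, 19 mm diameter, 34 mm tall, standing on the far left corner of the control unit; origin under its centre; to be left alone
- mug: loose blue mug, 80 mm diameter, 92 mm high, on the table to the right behind the control unit; origin under its centre; to be left alone
- screwdriver: loose screwdriver 170 mm long lying along its x axis on the table at the right of the control unit; to be left alone
- solder_reel: loose solder reel, 60 mm diameter, 34 mm high, on the table behind the control unit; origin under its centre; to be left alone
- mouse: loose black computer mouse 100 x 58 x 33 mm on the table at the left of the control unit; origin under its centre; to be left alone
- phones_amp: loose black headphone amplifier 75 x 110 x 54 mm with four small knobs, on the table at the right; origin under its centre; to be left alone
- morse_key: loose Morse key on a wooden base 130 x 75 mm, 46 mm high, on the table at the left; origin under its centre; to be left alone

How it is judged (in metres and radians):
On the way, in this order (a step that is already met when the one before it is completed fails the run):
1. the pointer points at the rider (horizontal distance between pointer_tip and rider_mark below 0.01 m), for 0.3 s.
2. the start key is pressed fully down with the pointer on the rider (horizontal distance between pointer_tip and rider_mark below 0.01 m and value of joint start_key above 0.0035 m), for 0.04 s.
At the end, for the whole second after the job is handed in: The pointer's tip is at rest within 10 mm of the rider's mark (about 6 degrees), the start key has been pressed and is up again, the rider has stayed within 6 mm, the round keys are up, and every loose thing on the desk is within 20 mm of where it was (horizontal distance between pointer_tip and rider_mark below 0.01 m and value of joint each of start_key, round_key_near, round_key_far below 0.001 m and velocity of joint pointer between -0.02 and 0.02 rad/s and distance of rider_mark from where it was at the start of the episode below 0.006 m and distance of each of adapter, mug, screwdriver, solder_reel, mouse, phones_amp, morse_key from where it was at the start of the episode below 0.02 m); the robot touches nothing.
It fails at once if the start key is pressed while the pointer is off the rider (value of joint start_key above 0.0025 m and horizontal distance between pointer_tip and rider_mark above 0.012 m).
It fails at once if a round key is pressed (value of joint any of round_key_near, round_key_far above 0.0025 m).
It fails at once if the pointer or its peg is pinched or pushed hard (more than 20 N), or the control unit is pressed hard (more than 35 N) (contact force between the fingers and pointer above 20 N or contact force between the fingers and controller above 35 N).
It fails at once if the rider is shifted (distance of rider_mark from where it was at the start of the episode above 0.006 m).
It fails at once if a loose thing on the desk is moved, lifted or knocked (more than 20 mm) (distance of any of adapter, mug, screwdriver, solder_reel, mouse, phones_amp, morse_key from where it was at the start of the episode above 0.02 m).
It also fails if it takes over 48 s, if anything falls off the work surface, if the arm or the gripper's body presses on something with over 40 N, if the wrist force passes 120 N, or if a joint passes its speed limit or range.

## Working session

There is one attempt and no reset: what is moved stays moved. The work goes in short steps, Python scripts to look and compute and a tool call to move; the robot and the scene stay as the last step left them, time stands still between calls to the robot, and variables do not carry over. Pictures are saved under pics/ and viewed, and the job is handed in when it is done.

Besides the shell and the picture viewer there is one more tool, called as a command line: name --argument value ..., lists and objects as JSON in quotes. arm_command: Moves the arm, as the interface text tells. Its arguments: {"type":"object","properties":{"commands":{"type":"array"}},"required":["commands"]}

```bash
mkdir -p pics; python3 - <<'E'
from rig import *
import cv2,numpy as np
s=read_state();print(s)
for n in ["scene","side"]:
    p,d=capture(n);cv2.imwrite(f"pics/{n}0.png",p[:,:,::-1]);np.savez(f"{n}0.npz",p=p,d=d)
    m=camera_model(n);print(n,m)
print(camera_model("wrist"))
E
```

```text
{'time_s': 0.0, 'joint_positions': array([-8.57413796e+01,  3.02781166e+01,  8.21548390e+01,  2.66388819e-04,
        6.76880085e+01, -1.02285340e+01]), 'qvel': array([ 0.08083166, -0.0343419 , -0.04110787,  0.09786148,  0.11030467,
       -0.00340987]), 'tau': array([ 4.84416923e-04, -4.40039134e+01, -1.76591992e+01,  6.33283798e-02,
        5.80472499e-02, -1.71294791e-04]), 'position': array([ 0.15631075, -0.60434472,  0.19418938]), 'tcp_rot': array([[ 9.68204222e-01,  2.50161069e-01, -1.52486671e-04],
       [ 2.50160829e-01, -9.68202007e-01,  2.10570992e-03],
       [ 3.79128746e-04, -2.07690343e-03, -9.99997771e-01]]), 'force': array([ 0.70051147, -0.93312915,  0.78860968]), 'moment': array([ 0.0077767 , -0.05443208,  0.00200966]), 'opening': 1.0014215463648277}
scene {'intrinsics': array([[470.70203785,   0.        , 322.73679834],
       [  0.        , 470.70203785, 206.52014193],
       [  0.        ,   0.        ,   1.        ]]), 'pose': array([[-0.68519671,  0.40344719, -0.60641227,  1.54119398],
       [ 0.72833145,  0.37240902, -0.57519111,  0.86384292],
       [-0.0062
[... 358 characters left out ...]
  [-0.16928745, -0.71975839,  0.67326786, -0.74715241],
       [ 0.0121439 , -0.68459912, -0.72881862,  0.89576692],
       [ 0.        ,  0.        ,  0.        ,  1.        ]])}
{'intrinsics': array([[309.60937032,   0.        , 319.62698463],
       [  0.        , 309.60937032, 201.62484038],
       [  0.        ,   0.        ,   1.        ]]), 'mount': array([[-2.41745882e-04, -9.53226930e-01, -3.02255458e-01,
         8.36787729e-02],
       [ 9.99999929e-01, -1.43189323e-04, -3.48228439e-04,
        -8.46184767e-04],
       [ 2.88660972e-04, -3.02255521e-01,  9.53226897e-01,
        -1.89658697e-01],
       [ 0.00000000e+00,  0.00000000e+00,  0.00000000e+00,
         1.00000000e+00]])}
```

View pics/scene0.png

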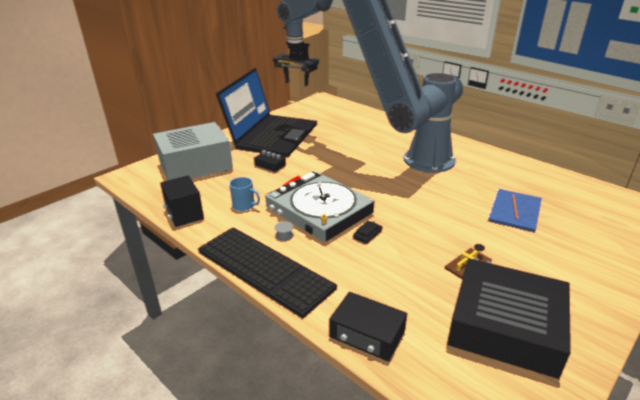

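View pics/side0.png

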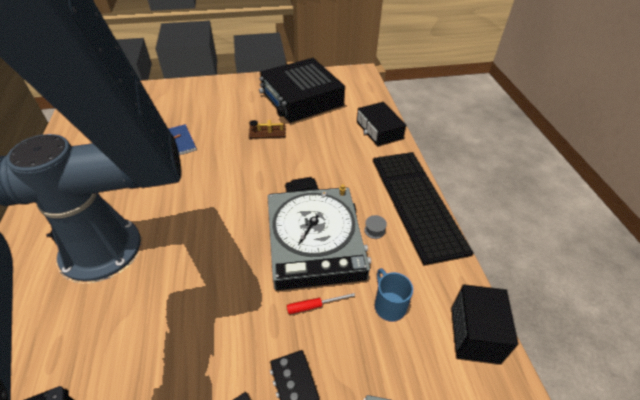

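```bash
python3 - <<'E'
import cv2,numpy as np
p=np.load("side0.npz")["p"]
c=p[175:295,255:385,::-1];cv2.imwrite("pics/side0z.png",cv2.resize(c,None,fx=5,fy=5,interpolation=cv2.INTER_CUBIC)[:600,:800])
p=np.load("scene0.npz")["p"]
c=p[165:245,255:385,::-1];cv2.imwrite("pics/scene0z.png",cv2.resize(c,None,fx=6,fy=6,interpolation=cv2.INTER_CUBIC)[:600,:800])
E
```

```text
(no output)
```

View pics/side0z.png

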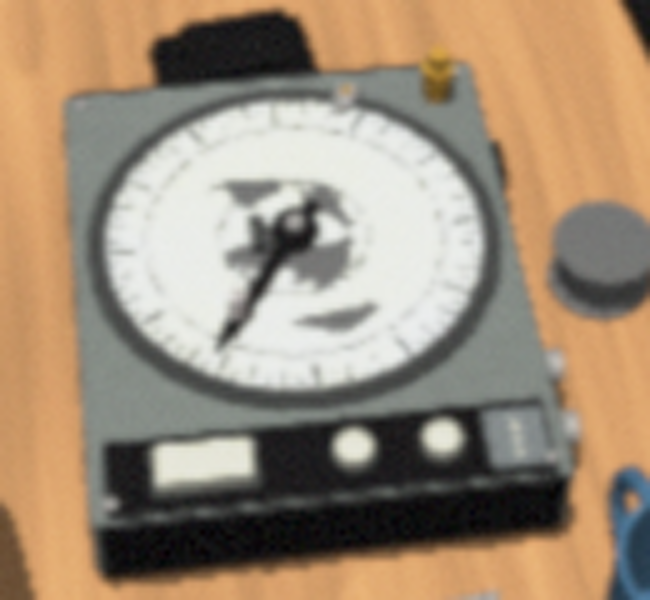

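View pics/scene0z.png

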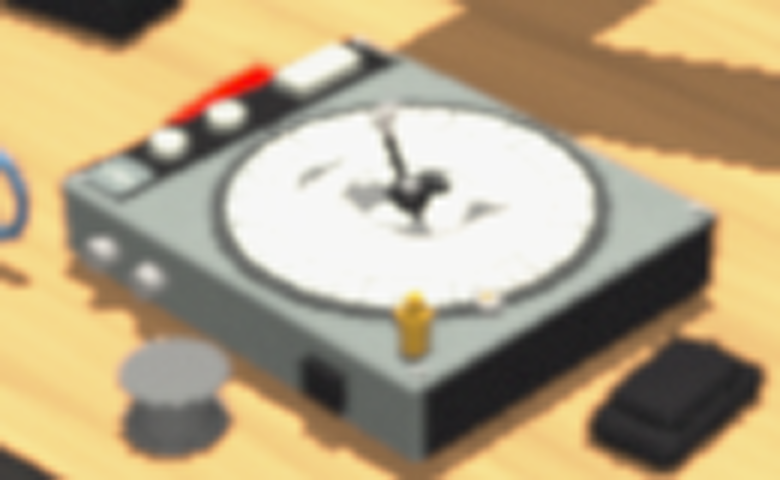

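```bash
cat > h.py <<'E'
import numpy as np,cv2
from rig import *
def ray(K,T,uv,z):
    uv=np.atleast_2d(np.array(uv,float));d=np.c_[uv,np.ones(len(uv))]@np.linalg.inv(K).T@T[:3,:3].T
    o=T[:3,3];t=(z-o[2])/d[:,2];return o+d*t[:,None]
def cam(n):
    m=camera_model(n)
    if n=="wrist":
        s=read_state();T=np.eye(4);T[:3,:3]=s["tcp_rot"];T[:3,3]=s["position"];return m["intrinsics"],T@m["mount"]
    return m["intrinsics"],m["pose"]
E
python3 - <<'E'
from h import *
K,T=cam("side")
z=lambda L:[(255+u/5-.4,175+v/5-.4) for u,v in L]
# case top corners z=.058: far-left(img top-left),far.. 
print("corners",ray(K,T,z([(70,98),(470,65),(100,515),(560,470)]),.058))
print("rim l,r,t,b",ray(K,T,z([(91,240),(501,240),(290,90),(300,408)]),.0616))
r=ray(K,T,z([(343,95)]),.0666);t=ray(K,T,z([(219,347)]),.066);c=ray(K,T,z([(292,232)]),.0616)
print(r,t,c)
print("start",ray(K,T,z([(204,462)]),.069))
E
```

```text
corners [[ 0.46599969  0.07465147  0.058     ]
 [ 0.69976584  0.06464394  0.058     ]
 [ 0.4572931  -0.20716315  0.058     ]
 [ 0.68272281 -0.21800235  0.058     ]]
rim l,r,t,b [[ 0.46841169 -0.03694094  0.0616    ]
 [ 0.68648003 -0.07211213  0.0616    ]
 [ 0.59164524  0.05756336  0.0616    ]
 [ 0.56193047 -0.16336972  0.0616    ]]
[[0.6202353  0.04400769 0.0666    ]] [[ 0.52656552 -0.12238306  0.066     ]] [[ 0.5760247  -0.04858137  0.0616    ]]
start [[ 0.50998407 -0.19250915  0.069     ]]
```

```bash
python3 - <<'E'
from h import *
K,T=cam("scene")
d=np.load("scene0.npz")["d"]
for uv in [(315,122),(250,110),(235,148),(255,75),(225,90),(270,160),(195,150),(240,195),(300,75)]:
    Z=d[uv[1],uv[0]];p=np.linalg.inv(K)@[uv[0],uv[1],1]*Z
    print(uv,T[:3,:3]@p+T[:3,3])
E
```

```text
(315, 122) [ 0.07359771 -0.57394245  0.02621842]
(250, 110) [ 0.29806812 -0.76472466  0.100184  ]
(235, 148) [ 0.47062201 -0.66907619  0.00430731]
(255, 75) [ 0.19109513 -0.84202875  0.21854656]
(225, 90) [ 0.43573727 -0.74063147  0.23497766]
(270, 160) [ 0.4919901  -0.41395165  0.04502422]
(195, 150) [ 0.72195856 -0.56451603  0.12210098]
(240, 195) [ 0.75663033 -0.26324965  0.06840589]
(300, 75) [-0.30785552 -1.06171223  0.05349856]
```

arm_command --commands '[{"translation": [0.5,-0.9,0],"dr": [0,0,0],"jaw": 1},{"translation": [0.8,-0.9,0],"dr": [0,0,0],"jaw": 1},{"translation": [0.8,-0.8,0],"dr": [0,0,0],"jaw": 1},{"translation": [0.8,-0.8,0],"dr": [0,0,0],"jaw": 1},{"translation": [0.8,-0.8,0],"dr": [0,0,0],"jaw": 1},{"translation": [0.8,-0.8,0],"dr": [0,0,0],"jaw": 1},{"translation": [0.8,-0.8,0],"dr": [0,0,0],"jaw": 1},{"translation": [0.8,-0.8,0],"dr": [0,0,0],"jaw": 1},{"translation": [0.8,-0.8,0],"dr": [0,0,0],"jaw": 1},{"translation": [0.8,-0.8,0],"dr": [0,0,0],"jaw": 1},{"translation": [0.8,-0.8,0],"dr": [0,0,0],"jaw": 1},{"translation": [0.8,-0.8,0],"dr": [0,0,0],"jaw": 1}]'

```text
time_s: 1.1
position: [0.3205, -0.3083, 0.1949]
tcp_rot: [[0.968, 0.25, -0.0], [0.25, -0.968, 0.001], [-0.0, -0.001, -1.0]]
force: [0.3, 0.2, -0.7]
opening: 0.175
```

arm_command --commands '[{"translation": [0.9,-0.9,0],"dr": [0,0,0],"jaw": 1},{"translation": [0.9,-0.9,0],"dr": [0,0,0],"jaw": 1},{"translation": [0.9,-0.9,0],"dr": [0,0,0],"jaw": 1},{"translation": [0.9,-0.9,0],"dr": [0,0,0],"jaw": 1},{"translation": [0.9,-0.9,0],"dr": [0,0,0],"jaw": 1},{"translation": [0.9,-0.9,0],"dr": [0,0,0],"jaw": 1},{"translation": [0.9,-0.8,0],"dr": [0,0,0],"jaw": 1},{"translation": [0.3,-0.3,0],"dr": [0,0,0],"jaw": 1},{"translation": [0,0,0],"dr": [0,0,0],"jaw": 1},{"translation": [0,0,0],"dr": [0,0,0],"jaw": 1},{"translation": [0,0,0],"dr": [0,0,0],"jaw": 1}]'

```text
time_s: 2.02
position: [0.4387, -0.112, 0.195]
tcp_rot: [[0.968, 0.25, -0.001], [0.25, -0.968, -0.0], [-0.001, 0.0, -1.0]]
force: [-0.6, 0.1, 1.0]
opening: 0.006
```

```bash
python3 - <<'E'
from h import *
s=read_state();print(s["time_s"],s["position"],s["tcp_rot"],s["force"],s["opening"],s["joint_positions"])
K,T=cam("wrist");p,d=capture("wrist");np.savez("w1.npz",p=p,d=d,K=K,T=T);cv2.imwrite("pics/w1.png",p[:,:,::-1])
E
```

```text
2.0167 [ 0.43866195 -0.11201994  0.19496949] [[ 9.68367199e-01  2.49528106e-01 -8.32037026e-04]
 [ 2.49527918e-01 -9.68367551e-01 -3.24174145e-04]
 [-8.86608218e-04  1.06303143e-04 -9.99999601e-01]] [-0.57930848  0.07762088  1.00970567] 0.0064893409655338566 [-2.84878227e+01  1.70364690e+01  1.05864442e+02 -4.65079684e-02
  5.71321384e+01  4.70878416e+01]
```

View pics/w1.png

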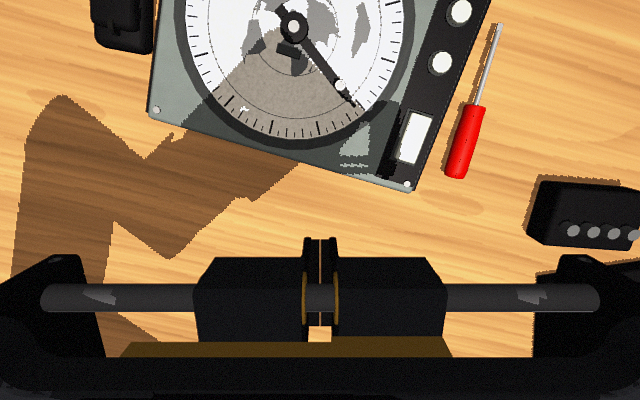

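arm_command --commands '[{"translation": [0.8,0,-0.9],"dr": [0,0,0],"jaw": 1},{"translation": [0.8,0,-0.9],"dr": [0,0,0],"jaw": 1},{"translation": [0.8,0,-0.9],"dr": [0,0,0],"jaw": 1},{"translation": [0.8,0,-0.9],"dr": [0,0,0],"jaw": 1},{"translation": [0,0,0],"dr": [0,0,0],"jaw": 1},{"translation": [0,0,0],"dr": [0,0,0],"jaw": 1},{"translation": [0,0,0],"dr": [0,0,0],"jaw": 1},{"translation": [0,0,0],"dr": [0,0,0],"jaw": 1}]'

```text
time_s: 2.73
position: [0.5146, -0.0915, 0.2836]
tcp_rot: [[0.969, 0.249, -0.004], [0.249, -0.969, 0.001], [-0.003, -0.002, -1.0]]
force: [-0.9, -0.5, -0.1]
opening: 0.006
```

```bash
python3 - <<'E'
from h import *
s=read_state();print(s["time_s"],s["position"],s["qvel"],s["joint_positions"])
K,T=cam("wrist");p,d=capture("wrist");np.savez("w2.npz",p=p,d=d,K=K,T=T);cv2.imwrite("pics/w2.png",p[:,:,::-1])
E
```

```text
2.7333 [ 0.51461668 -0.09146096  0.28364254] [ 0.26156898  0.0857094  -0.01693762  0.21687773 -0.08569254  0.11961599] [-2.23281101e+01  1.67142954e+01  8.98200318e+01 -1.71249816e-02
  7.36998319e+01  5.32796682e+01]
```

View pics/w2.png

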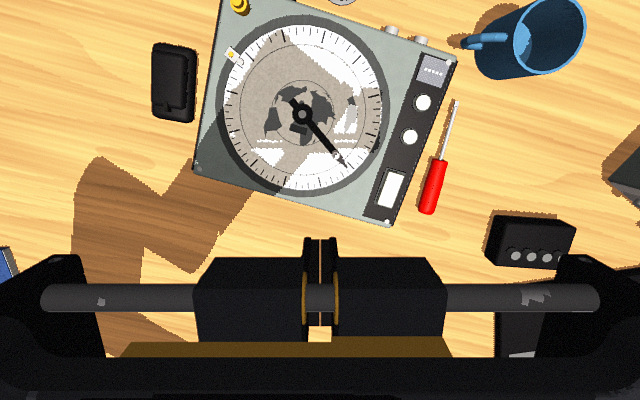

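```bash
python3 - <<'E'
from h import *
p=np.load("w2.npz")["p"]
c=p[0:230,180:460,::-1];c=cv2.resize(c,None,fx=2.6,fy=2.6,interpolation=cv2.INTER_CUBIC);cv2.imwrite("pics/w2z.png",c)
c=np.hstack([cv2.resize(p[30:90,200:270,::-1],None,fx=5,fy=5,interpolation=cv2.INTER_CUBIC),cv2.resize(p[120:180,300:370,::-1],None,fx=5,fy=5,interpolation=cv2.INTER_CUBIC)]);cv2.imwrite("pics/w2r.png",c)
E
```

```text
(no output)
```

View pics/w2z.png

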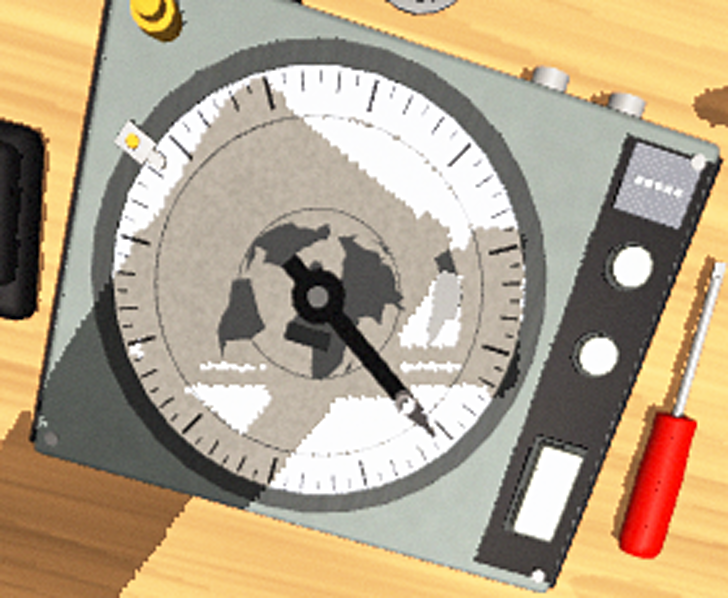

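View pics/w2r.png

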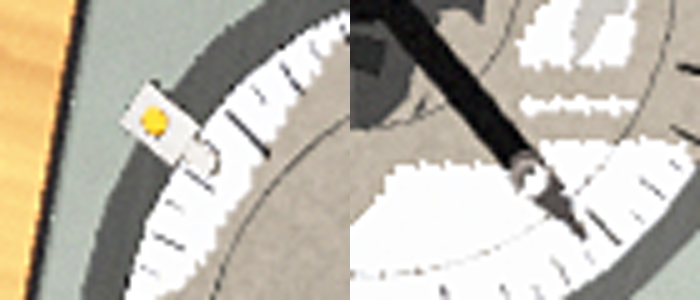

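```bash
python3 - <<'E'
from h import *
w=np.load("w2.npz");K,T,p=w["K"],w["T"],w["p"]
z=lambda L:[(180+u/2.6-.3,v/2.6-.3) for u,v in L]
R=ray(K,T,z([(92,275),(546,285),(320,38),(318,512)]),.0616)[:,:2];print(R)
A=np.c_[2*R,np.ones(4)];x=np.linalg.lstsq(A,(R**2).sum(1),rcond=None)[0];c=x[:2];r=np.sqrt(x[2]+c@c);print("circle",c,r)
# white disc threshold inside? white ring edge (ticks to 99)
cor=ray(K,T,z([(37,447),(550,588),(722,150)]),.058);print("corners",cor)
e=cor[2]-cor[1];print("yaw E edge",np.degrees(np.arctan2(e[1],e[0])),np.linalg.norm(e)); e=cor[0]-cor[1];print("S edge",np.degrees(np.arctan2(e[1],e[0]))-90,np.linalg.norm(e))
for n,uv,h in [("riderbody",(230.6,54),.0666),("index",(241.4,62),.0666),("tip",(346.6,167.6),.0665),("pegtop",(335.6,154.5),.0851),("hub",(302.3,113.4),.0716)]:
    q=ray(K,T,[uv],h)[0,:2];print(n,q,"r",np.hypot(*(q-c)),"ang",np.degrees(np.arctan2(*(q-c)[::-1])))
print("start",ray(K,T,z([(549,490)]),.069), "rounds",ray(K,T,z([(598,356),(632,267)]),.067))
E
```

```text
[[ 0.55921272  0.05857707]
 [ 0.6098297  -0.15761001]
 [ 0.68586966 -0.02568799]
 [ 0.46902656 -0.07636994]]
circle [ 0.57747702 -0.0511657 ] 0.11129800288506607
corners [[ 0.46584268  0.07491759  0.058     ]
 [ 0.45711699 -0.21136108  0.058     ]
 [ 0.68845053 -0.21935228  0.058     ]]
yaw E edge -1.9784434938771795 0.23147152158209996
S edge -1.7458185961287 0.28641162207915005
riderbody [0.62275437 0.04774446] r 0.10878077985354419 ang 65.40347632727119
index [0.61728788 0.03369542] r 0.09373534067557808 ang 64.86734054054646
tip [ 0.52462793 -0.12446303] r 0.0903632970934019 ang -125.79249051733548
pegtop [ 0.54050597 -0.1040428 ] r 0.06452012161502828 ang -124.96080210190665
hub [ 0.57777059 -0.05144773] r 0.00040708958516519074 ang -43.85122594543622
start [[ 0.51283732 -0.18973762  0.069     ]] rounds [[ 0.58394193 -0.19206983  0.067     ]
 [ 0.62777843 -0.19380804  0.067     ]]
```

arm_command --commands '[{"translation": [-0.05,-0.33,0],"dr": [0,0,0],"jaw": 1},{"translation": [0,0,0.77],"dr": [0,0,0.925],"jaw": 1},{"translation": [0,0,0.77],"dr": [0,0,0.925],"jaw": 1},{"translation": [0,0,0.77],"dr": [0,0,0.925],"jaw": 1},{"translation": [0,0,0.77],"dr": [0,0,0.925],"jaw": 1},{"translation": [0,0,0.77],"dr": [0,0,0.925],"jaw": 1},{"translation": [0,0,0.77],"dr": [0,0,0.925],"jaw": 1},{"translation": [0,0,0.77],"dr": [0,0,0.925],"jaw": 1},{"translation": [0,0,0.77],"dr": [0,0,0.925],"jaw": 1},{"translation": [0,0,0.77],"dr": [0,0,0.925],"jaw": 1},{"translation": [0,0,0],"dr": [0,0,0],"jaw": 1},{"translation": [0,0,0],"dr": [0,0,0],"jaw": 1}]'

```text
time_s: 3.78
position: [0.512, -0.0827, 0.111]
tcp_rot: [[0.816, -0.578, -0.003], [-0.578, -0.816, 0.001], [-0.004, 0.001, -1.0]]
force: [0.3, 0.3, -0.0]
opening: 0.007
```

arm_command --commands '[{"translation": [0,0,0],"dr": [0,0,0],"jaw": 1},{"translation": [0,0,0],"dr": [0,0,0],"jaw": 1}]'

```text
time_s: 3.95
position: [0.5143, -0.0836, 0.1131]
tcp_rot: [[0.815, -0.579, 0.002], [-0.579, -0.815, -0.001], [0.002, -0.001, -1.0]]
force: [-0.6, -1.0, -0.5]
opening: 0.007
```

```bash
cat >> h.py <<'E'
C=np.array([.5775,-.0512])
def rep():
    s=read_state();R=s["tcp_rot"];q=C-s["position"][:2]
    print("t",s["time_s"],"pos",s["position"].round(4),"yaw",np.degrees(np.arctan2(R[1,0],R[0,0])).round(2),"tilt",R[:,2].round(4),"F",s["force"].round(1),"v(tool, TCP rel C)",(-(R[:2,:2].T@q)).round(4),"q",s["joint_positions"].round(1))
E
python3 - <<'E'
from h import *
rep()
K,T=cam("wrist");p,d=capture("wrist");np.savez("w3.npz",p=p,d=d,K=K,T=T);cv2.imwrite("pics/w3.png",p[:,:,::-1])
E
```

```text
t 3.95 pos [ 0.5143 -0.0836  0.1131] yaw -35.38 tilt [ 2.2e-03 -8.0e-04 -1.0e+00] F [-0.6 -1.  -0.5] v(tool, TCP rel C) [-0.0328  0.0631] q [-21.5  29.1 101.6   0.   49.1 103.8]
```

View pics/w3.png

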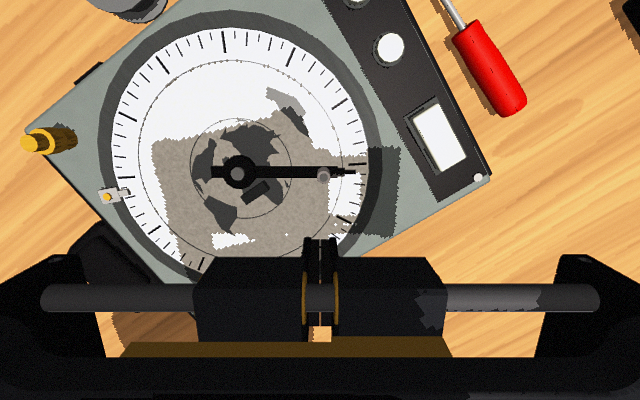

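arm_command --commands '[{"translation": [0,0.08,0.4],"dr": [0,0,0],"jaw": 1},{"translation": [0,0,0.5],"dr": [0,0,0],"jaw": 1},{"translation": [0,0,0.3],"dr": [0,0,0],"jaw": 1},{"translation": [0,0,0],"dr": [0,0,0],"jaw": 1},{"translation": [0,0,0],"dr": [0,0,0],"jaw": 1},{"translation": [0,0,0],"dr": [0,0,0],"jaw": 1}]'

```text
time_s: 4.5
position: [0.5129, -0.0853, 0.0825]
tcp_rot: [[0.815, -0.58, 0.001], [-0.58, -0.815, -0.0], [0.001, -0.0, -1.0]]
force: [0.7, -0.2, 0.4]
opening: 0.007
```

```bash
python3 - <<'E'
from h import *
rep()
E
```

```text
t 4.5 pos [ 0.5129 -0.0853  0.0825] yaw -35.45 tilt [ 1.2e-03 -5.0e-04 -1.0e+00] F [ 0.7 -0.2  0.4] v(tool, TCP rel C) [-0.0329  0.0653] q [-21.8  32.  103.    0.   44.9 103.7]
```

arm_command --commands '[{"translation": [0.2,0,0.05],"dr": [0,0,0],"jaw": 1},{"translation": [0.2,0,0],"dr": [0,0,0],"jaw": 1},{"translation": [0.2,0,0],"dr": [0,0,0],"jaw": 1},{"translation": [0.12,0,0],"dr": [0,0,0],"jaw": 1},{"translation": [0.138,0.025,0],"dr": [0,0,-0.5],"jaw": 1},{"translation": [0.138,0.025,0],"dr": [0,0,-0.5],"jaw": 1},{"translation": [0.138,0.025,0],"dr": [0,0,-0.5],"jaw": 1},{"translation": [0.138,0.025,0],"dr": [0,0,-0.5],"jaw": 1},{"translation": [0.138,0.025,0],"dr": [0,0,-0.5],"jaw": 1},{"translation": [0.138,0.025,0],"dr": [0,0,-0.5],"jaw": 1},{"translation": [0,0,0],"dr": [0,0,0],"jaw": 1},{"translation": [0,0,0],"dr": [0,0,0],"jaw": 1}]'

```text
time_s: 5.5
position: [0.5437, -0.1087, 0.0806]
tcp_rot: [[0.953, -0.302, 0.0], [-0.302, -0.953, -0.0], [0.0, 0.0, -1.0]]
force: [0.0, 0.1, 0.4]
opening: 0.006
```

```bash
python3 - <<'E'
from h import *
rep()
K,T=cam("wrist");p,d=capture("wrist");np.savez("w4.npz",p=p,d=d,K=K,T=T);cv2.imwrite("pics/w4.png",p[:,:,::-1])
E
```

```text
t 5.5 pos [ 0.5437 -0.1087  0.0806] yaw -17.55 tilt [ 2.e-04 -1.e-04 -1.e+00] F [0.  0.1 0.4] v(tool, TCP rel C) [-0.0149  0.065 ] q [-22.9  34.1  98.1   0.   47.8  84.7]
```

View pics/w4.png

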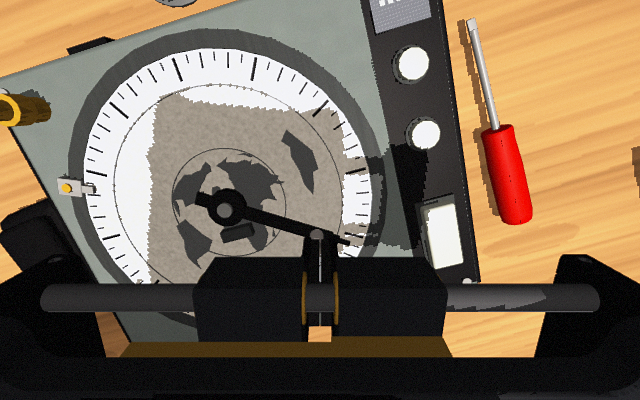

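```bash
cat >> h.py <<'E'
def ang(K,T,uv,h):
    q=ray(K,T,[uv],h)[0,:2];return q.round(4),np.hypot(*(q-C)).round(4),np.degrees(np.arctan2(*(q-C)[::-1])).round(1)
E
python3 - <<'E'
from h import *
w=np.load("w4.npz");K,T,p=w["K"],w["T"],w["p"]
print(ang(K,T,(349,243),.0665),ang(K,T,(316,236),.0851),ang(K,T,(225,210),.0716))
cv2.imwrite("pics/w4z.png",cv2.resize(p[180:280,200:400,::-1],None,fx=4,fy=4,interpolation=cv2.INTER_CUBIC))
E
```

```text
(array([ 0.5254, -0.1242]), np.float64(0.0897), np.float64(-125.5)) (array([ 0.5456, -0.1059]), np.float64(0.0633), np.float64(-120.2)) (array([ 0.5769, -0.0509]), np.float64(0.0007), np.float64(152.2))
```

View pics/w4z.png

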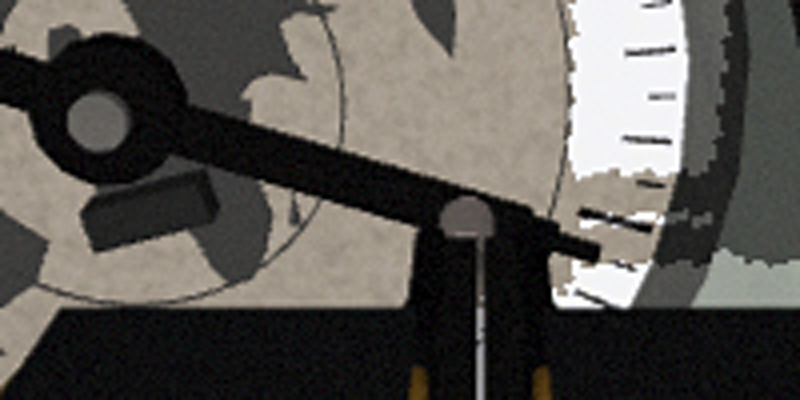

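```bash
python3 - <<'E'
from h import *
w=np.load("w4.npz");K,T,p=w["K"],w["T"],w["p"]
def pr(X):
    q=np.linalg.inv(T)@np.r_[X,1];q=K@q[:3];return (q[:2]/q[2]).round(1)
for a in (-125.5,-120,-115,-107.5):
    e=np.array([np.cos(np.radians(a)),np.sin(np.radians(a))]);print(a,"pegtop",pr(np.r_[C+.065*e,.0851]),"tip",pr(np.r_[C+.09*e,.0665]))
M=camera_model("wrist")["mount"]
def pt(X):
    q=K@(np.linalg.inv(M)@np.r_[X,1])[:3];return (q[:2]/q[2]).round(1)
for x in(-.0095,.0095):
  for y in (-.015,.015): print(x,y,pt([x,y,.008]),pt([x,y,-.02]))
# depth around finger and peg
d=w["d"]
for uv in [(316,236),(310,245),(328,245),(320,260),(300,230),(310,300),(330,240),(308,238),(345,241)]:
    q=np.linalg.inv(K)@[uv[0],uv[1],1]*d[uv[1],uv[0]];print(uv,(M@np.r_[q,1])[:3].round(4),(T@np.r_[q,1])[:3].round(4))
E
```

```text
-125.5 pegtop [316.1 244.6] tip [349.4 243.1]
-120 pegtop [318.6 236.2] tip [352.9 232.5]
-115 pegtop [320.1 228.2] tip [355.2 222.4]
-107.5 pegtop [321.  215.9] tip [356.9 206.6]
-0.0095 -0.015 [299.4 242.5] [296.6 262.1]
-0.0095 0.015 [342.4 242.5] [345.6 262.1]
0.0095 -0.015 [298.9 217. ] [295.9 233.5]
0.0095 0.015 [343. 217.] [346.4 233.5]
(316, 236) [ 0.0004 -0.0033 -0.0031] [ 0.5451 -0.1057  0.0838]
(310, 245) [ 0.0109 -0.006  -0.0387] [ 0.556  -0.1062  0.1193]
(328, 245) [ 0.0092  0.0037 -0.035 ] [ 0.5513 -0.115   0.1156]
(320, 260) [ 0.0087 -0.0007 -0.0512] [ 0.5522 -0.1107  0.1318]
(300, 230) [-0.0021 -0.0148  0.0128] [ 0.5462 -0.094   0.0678]
(310, 300) [ 0.0304 -0.0036 -0.1149] [ 0.5738 -0.1144  0.1956]
(330, 240) [ 0.0107  0.0049 -0.0317] [ 0.5524 -0.1166  0.1124]
(308, 238) [ 0.0106 -0.0075 -0.0289] [ 0.5561 -0.1048  0.1095]
(345, 241) [-0.0107  0.0173  0.0131] [ 0.5283 -0.122   0.0675]
```

```bash
python3 - <<'E'
from h import *
w=np.load("w3.npz");K,p,d=w["K"],w["p"],w["d"]
M=camera_model("wrist")["mount"]
for u in (310,328):
  for v in range(230,310,5):
    q=np.linalg.inv(K)@[u,v,1]*d[v,u];print((u,v),(M@np.r_[q,1])[:3].round(4))
v=250
print([ (u,(M@np.r_[np.linalg.inv(K)@[u,v,1]*d[v,u],1])[:3].round(3)) for u in range(296,346,3)])
cv2.imwrite("pics/w3z.png",cv2.resize(p[220:360,260:380,::-1],None,fx=5,fy=4.2,interpolation=cv2.INTER_CUBIC))
E
```

```text
(310, 230) [-0.0185 -0.009   0.0517]
(310, 235) [-0.023  -0.009   0.0517]
(310, 240) [ 0.011  -0.0062 -0.0325]
(310, 245) [ 0.0111 -0.006  -0.0391]
(310, 250) [ 0.0102 -0.0059 -0.0431]
(310, 255) [ 0.0093 -0.0058 -0.0471]
(310, 260) [ 0.0094 -0.0057 -0.0525]
(310, 265) [ 0.0093 -0.0055 -0.0573]
(310, 270) [ 0.0093 -0.0054 -0.062 ]
(310, 275) [ 0.009  -0.0053 -0.0658]
(310, 280) [ 0.0094 -0.0051 -0.0707]
(310, 285) [ 0.0329 -0.0037 -0.1112]
(310, 290) [ 0.0325 -0.0036 -0.1131]
(310, 295) [ 0.0316 -0.0036 -0.1142]
(310, 300) [ 0.0299 -0.0036 -0.1143]
(310, 305) [ 0.0285 -0.0036 -0.1145]
(328, 230) [-0.0183  0.0062  0.0513]
(328, 235) [-0.0227  0.0062  0.0511]
(328, 240) [ 0.0094  0.0039 -0.0289]
(328, 245) [ 0.0092  0.0037 -0.035 ]
(328, 250) [ 0.0098  0.0035 -0.0424]
(328, 255) [ 0.009   0.0034 -0.0465]
(328, 260) [ 0.0096  0.0032 -0.0528]
(328, 265) [ 0.0097  0.0031 -0.058 ]
(328, 270) [ 0.0097  0.003  -0.0626]
(328, 275) [ 0.0096  0.0029 -0.0669]
(328, 280) [ 0.0099  0.0027 -0.0714]
(328, 285) [ 0.0326  0.0016 -0.1107]
(328, 290) [ 0.0319  0.0015 -0.1123]
(328, 295) [ 0.0317  0.0015 -0.1144]
(328, 300) [ 0.0302  0.0015 -0.1146]
(328, 305) [ 0.029   0.0015 -0.1152]
[(296, array([-0.037, -0.021,  0.051])), (299, array([-0.038, -0.019,  0.054])), (302, array([ 0.011, -0.01 , -0.044])), (305, array([ 0.011, -0.008, -0.045])), (308, array([ 0.011, -0.007, -0.045])), (311, array([ 0.009, -0.005, -0.041])), (314, array([ 0.009, -0.004, -0.041])), (317, array([ 0.01 , -0.002, -0.043])), (320, array([ 0.009, -0.001, -0.041])), (323, array([ 0.009,  0.001, -0.041])), (326, array([ 0.009,  0.002, -0.041])), (329, array([ 0.01 ,  0.004, -0.042])), (332, array([ 0.011,  0.005, -0.045])), (335, array([ 0.011,  0.007, -0.045])), (338, array([-0.037,  0.015,  0.052])), (341, array([-0.036,  0.017,  0.05 ])), (344, array([-0.037,  0.02 ,  0.052]))]
```

View pics/w3z.png

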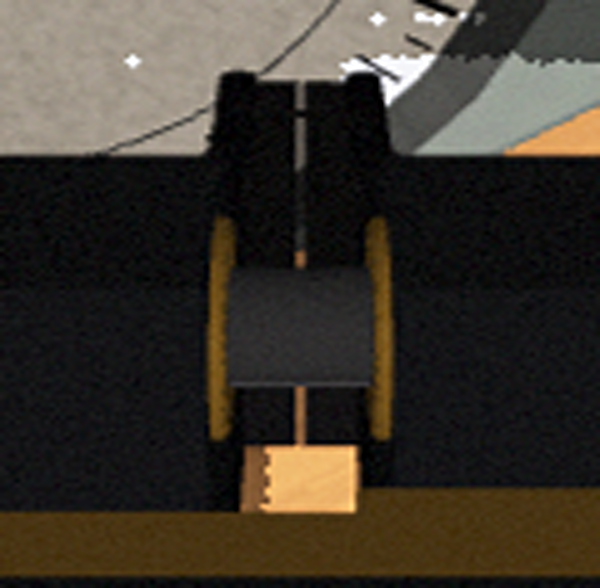

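```bash
python3 - <<'E'
from h import *
p,d=capture("side");np.savez("side1.npz",p=p,d=d)
cv2.imwrite("pics/side1.png",cv2.resize(p[130:300,230:400,::-1],None,fx=3.5,fy=3.5,interpolation=cv2.INTER_CUBIC))
E
```

```text
(no output)
```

View pics/side1.png

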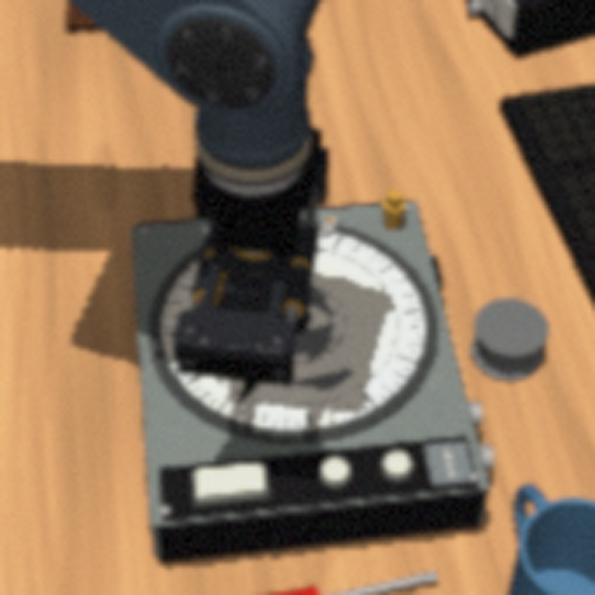

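```bash
python3 - <<'E'
from h import *
w=np.load("w1.npz");K,p,d=w["K"],w["p"],w["d"]
M=camera_model("wrist")["mount"]
def f(u,v,d=d):return (u,v),(M@np.r_[np.linalg.inv(K)@[u,v,1]*d[v,u],1])[:3].round(3)
for uv in [(210,262),(250,270),(400,262),(440,300),(400,320),(60,265),(20,290),(100,297),(220,350),(500,297),(580,270),(100,375)]:print(f(*uv))
for v in range(234,246): print(f(306,v),f(312,v))
E
```

```text
((210, 262), array([-0.127, -0.153,  0.196]))
((250, 270), array([ 0.038, -0.021, -0.111]))
((400, 262), array([ 0.038,  0.023, -0.106]))
((440, 300), array([ 0.035,  0.03 , -0.121]))
((400, 320), array([ 0.029,  0.02 , -0.121]))
((60, 265), array([ 0.036, -0.081, -0.105]))
((20, 290), array([ 0.037, -0.078, -0.12 ]))
((100, 297), array([ 0.031, -0.063, -0.114]))
((220, 350), array([ 0.024, -0.026, -0.126]))
((500, 297), array([ 0.031,  0.05 , -0.114]))
((580, 270), array([ 0.035,  0.078, -0.107]))
((100, 375), array([ 0.026, -0.05 , -0.136]))
((306, 234), array([-0.084, -0.019,  0.194])) ((312, 234), array([-0.085, -0.011,  0.196]))
((306, 235), array([-0.086, -0.019,  0.194])) ((312, 235), array([-0.086, -0.011,  0.195]))
((306, 236), array([-0.087, -0.019,  0.195])) ((312, 236), array([-0.088, -0.011,  0.196]))
((306, 237), array([ 0.011, -0.009, -0.029])) ((312, 237), array([-0.089, -0.011,  0.196]))
((306, 238), array([ 0.011, -0.009, -0.03 ])) ((312, 238), array([-0.091, -0.011,  0.195]))
((306, 239), array([ 0.011, -0.008, -0.031])) ((312, 239), array([ 0.009, -0.005, -0.028]))
((306, 240), array([ 0.011, -0.008, -0.032])) ((312, 240), array([ 0.009, -0.005, -0.029]))
((306, 241), array([ 0.01 , -0.008, -0.033])) ((312, 241), array([ 0.009, -0.005, -0.03 ]))
((306, 242), array([ 0.011, -0.008, -0.035])) ((312, 242), array([ 0.01 , -0.005, -0.032]))
((306, 243), array([ 0.011, -0.008, -0.037])) ((312, 243), array([ 0.009, -0.005, -0.033]))
((306, 244), array([ 0.011, -0.008, -0.037])) ((312, 244), array([ 0.009, -0.005, -0.034]))
((306, 245), array([ 0.011, -0.008, -0.038])) ((312, 245), array([ 0.01 , -0.005, -0.036]))
```

arm_command --commands '[{"translation": [0,0,-1],"dr": [0,0,0],"jaw": 1},{"translation": [0,0,-1],"dr": [0,0,0],"jaw": 1},{"translation": [0,0,-1],"dr": [0,0,0],"jaw": 1},{"translation": [0,0,-0.5],"dr": [0,0,0],"jaw": 0.5},{"translation": [0,0,0],"dr": [0,0,0],"jaw": 0.5},{"translation": [0,0,0],"dr": [0,0,0],"jaw": 0.5},{"translation": [0,0,0],"dr": [0,0,0],"jaw": 0.5},{"translation": [0,0,0],"dr": [0,0,0],"jaw": 0.5}]'

```text
time_s: 6.27
position: [0.5422, -0.108, 0.1667]
tcp_rot: [[0.954, -0.3, -0.003], [-0.3, -0.954, 0.001], [-0.003, -0.0, -1.0]]
force: [0.2, 0.3, -1.1]
opening: 0.3
```

```bash
python3 - <<'E'
from h import *
rep();print(read_state()["opening"])
K,T=cam("wrist");p,d=capture("wrist");np.savez("w5.npz",p=p,d=d,K=K,T=T);cv2.imwrite("pics/w5.png",p[:,:,::-1])
E
```

```text
t 6.2667 pos [ 0.5422 -0.108   0.1667] yaw -17.48 tilt [-0.003   0.0013 -1.    ] F [ 0.2  0.3 -1.1] v(tool, TCP rel C) [-0.0166  0.0648] q [-22.8  26.8  94.1  -0.   59.2  84.6]
0.2998775005367205
```

View pics/w5.png

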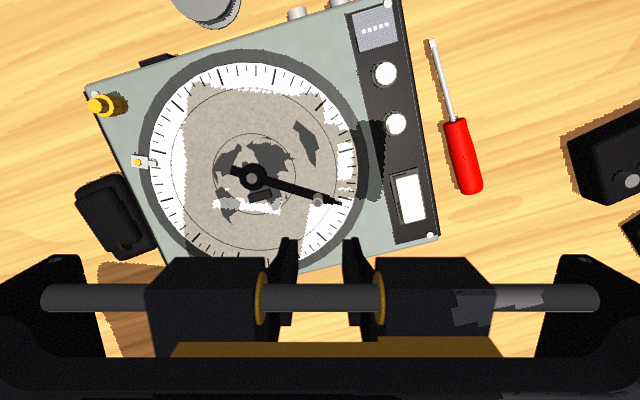

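arm_command --commands '[{"translation": [-0.49,-0.185,0],"dr": [0,0,0],"jaw": 1},{"translation": [-0.49,-0.185,0],"dr": [0,0,0],"jaw": 1},{"translation": [-0.49,-0.185,0],"dr": [0,0,0],"jaw": 1},{"translation": [0,0,0.7],"dr": [0,0,0.6],"jaw": 1},{"translation": [0,0,0.7],"dr": [0,0,0.6],"jaw": 1},{"translation": [0,0,0.7],"dr": [0,0,0.6],"jaw": 1},{"translation": [0,0,0.7],"dr": [0,0,0.6],"jaw": 1},{"translation": [0,0,0.7],"dr": [0,0,0.6],"jaw": 1},{"translation": [0,0,0.7],"dr": [0,0,0],"jaw": 1},{"translation": [0,0,0],"dr": [0,0,0],"jaw": 1},{"translation": [0,0,0],"dr": [0,0,0],"jaw": 1},{"translation": [0,0,0],"dr": [0,0,0],"jaw": 1}]'

```text
time_s: 7.32
position: [0.5127, -0.0843, 0.0633]
tcp_rot: [[0.815, -0.58, -0.0], [-0.58, -0.815, 0.0], [-0.0, -0.0, -1.0]]
force: [0.3, -0.3, -0.3]
opening: 0.007
```

```bash
python3 - <<'E'
from h import *
rep();print(read_state()["opening"])
p,d=capture("scene");np.savez("scene6.npz",p=p,d=d)
cv2.imwrite("pics/scene6.png",cv2.resize(p[120:245,255:385,::-1],None,fx=4.5,fy=4.5,interpolation=cv2.INTER_CUBIC))
E
```

```text
t 7.3167 pos [ 0.5127 -0.0843  0.0633] yaw -35.46 tilt [-0.  0. -1.] F [ 0.3 -0.3 -0.3] v(tool, TCP rel C) [-0.0335  0.0645] q [-21.7  33.9 103.7   0.   42.4 103.8]
0.006597741527530072
```

View pics/scene6.png

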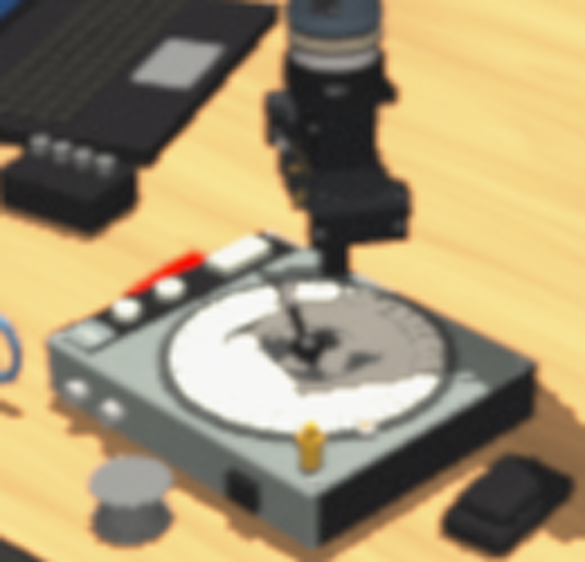

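```bash
python3 - <<'E'
from h import *
K,T=cam("scene")
for v in (272,278,284):
  for z in (.07,.09,.1):
    print(v,z,ray(K,T,[(255+335/4.5-.4,120+v/4.5-.4)],z)[0].round(4))
def pr(X):
    q=K@(np.linalg.inv(T)@np.r_[X,1])[:3];q=q[:2]/q[2];return ((q-[255,120]+.4)*4.5).round(0)
for z in (.06,.07,.08,.09,.1):print(z,pr([.5127,-.0843,z]))
E
```

```text
272 0.07 [ 0.4822 -0.109   0.07  ]
272 0.09 [ 0.5077 -0.0856  0.09  ]
272 0.1 [ 0.5204 -0.074   0.1   ]
278 0.07 [ 0.4891 -0.1027  0.07  ]
278 0.09 [ 0.5143 -0.0795  0.09  ]
278 0.1 [ 0.527  -0.0679  0.1   ]
284 0.07 [ 0.4959 -0.0964  0.07  ]
284 0.09 [ 0.521  -0.0734  0.09  ]
284 0.1 [ 0.5335 -0.0619  0.1   ]
0.06 [332. 309.]
0.07 [332. 298.]
0.08 [332. 286.]
0.09 [332. 275.]
0.1 [332. 264.]
```

arm_command --commands '[{"translation": [0,0,0.2],"dr": [0,0,0],"jaw": 1},{"translation": [0,0,0.2],"dr": [0,0,0],"jaw": 1},{"translation": [0,0,0.2],"dr": [0,0,0],"jaw": 1},{"translation": [0,0,0],"dr": [0,0,0],"jaw": 1},{"translation": [0,0,0],"dr": [0,0,0],"jaw": 1}]'

```text
time_s: 7.78
position: [0.5122, -0.0841, 0.0478]
tcp_rot: [[0.814, -0.58, -0.001], [-0.58, -0.814, 0.0], [-0.001, 0.0, -1.0]]
force: [-0.6, 0.3, 0.8]
opening: 0.004
```

```bash
python3 - <<'E'
from h import *
rep()
E
```

```text
t 7.7833 pos [ 0.5122 -0.0841  0.0478] yaw -35.46 tilt [-8.e-04  3.e-04 -1.e+00] F [-0.6  0.3  0.8] v(tool, TCP rel C) [-0.0341  0.0647] q [-21.7  35.4 104.2   0.   40.4 103.8]
```

Now advance to contact and push 18° as a test.

arm_command --commands '[{"translation": [0.2,0,0],"dr": [0,0,0],"jaw": 1},{"translation": [0.2,0,0],"dr": [0,0,0],"jaw": 1},{"translation": [0.2,0,0],"dr": [0,0,0],"jaw": 1},{"translation": [0.15,0,0],"dr": [0,0,0],"jaw": 1},{"translation": [0.138,0.025,0],"dr": [0,0,-0.5],"jaw": 1},{"translation": [0.138,0.025,0],"dr": [0,0,-0.5],"jaw": 1},{"translation": [0.138,0.025,0],"dr": [0,0,-0.5],"jaw": 1},{"translation": [0.138,0.025,0],"dr": [0,0,-0.5],"jaw": 1},{"translation": [0.138,0.025,0],"dr": [0,0,-0.5],"jaw": 1},{"translation": [0.138,0.025,0],"dr": [0,0,-0.5],"jaw": 1}]'

```text
time_s: 8.62
position: [0.5439, -0.1082, 0.0481]
tcp_rot: [[0.955, -0.298, -0.002], [-0.298, -0.955, 0.001], [-0.002, -0.0, -1.0]]
force: [-1.9, 0.3, 2.1]
opening: 0.004
```

```bash
python3 - <<'E'
from h import *
rep()
K,T=cam("wrist");p,d=capture("wrist");np.savez("w7.npz",p=p,d=d,K=K,T=T);cv2.imwrite("pics/w7.png",p[:,:,::-1])
E
```

```text
t 8.6167 pos [ 0.5439 -0.1082  0.0481] yaw -17.32 tilt [-1.6e-03  6.0e-04 -1.0e+00] F [-1.9  0.3  2.1] v(tool, TCP rel C) [-0.0151  0.0644] q [-22.8  37.2  99.1  -0.   43.9  84.5]
```

View pics/w7.png

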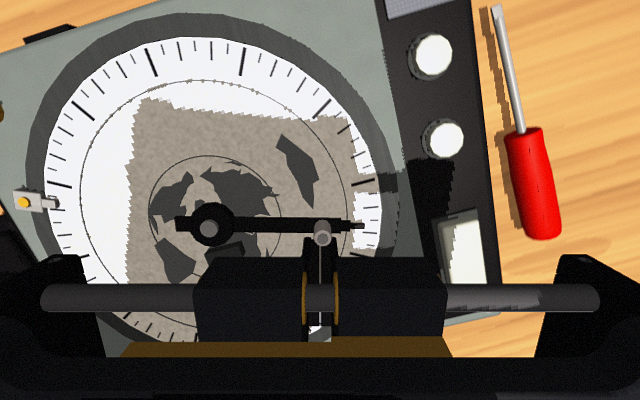

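```bash
python3 - <<'E'
from h import *
w=np.load("w7.npz");K,T=w["K"],w["T"]
print(ang(K,T,(365,226),.0665),ang(K,T,(322,230),.0851))
E
```

```text
(array([ 0.5491, -0.1372]), np.float64(0.0905), np.float64(-108.3)) (array([ 0.5619, -0.1142]), np.float64(0.0649), np.float64(-104.0))
```

arm_command --commands '[{"translation": [0.184,0.033,0],"dr": [0,0,-0.667],"jaw": 1},{"translation": [0.229,0.041,0],"dr": [0,0,-0.833],"jaw": 1},{"translation": [0.229,0.041,0],"dr": [0,0,-0.833],"jaw": 1},{"translation": [0.229,0.041,0],"dr": [0,0,-0.833],"jaw": 1},{"translation": [0.229,0.041,0],"dr": [0,0,-0.833],"jaw": 1},{"translation": [0.229,0.041,0],"dr": [0,0,-0.833],"jaw": 1},{"translation": [0.229,0.041,0],"dr": [0,0,-0.833],"jaw": 1},{"translation": [0.229,0.041,0],"dr": [0,0,-0.833],"jaw": 1},{"translation": [0.229,0.041,0],"dr": [0,0,-0.833],"jaw": 1},{"translation": [0.229,0.041,0],"dr": [0,0,-0.833],"jaw": 1}]'

```text
time_s: 9.5
position: [0.5991, -0.1138, 0.0481]
tcp_rot: [[0.851, 0.525, -0.001], [0.525, -0.851, -0.0], [-0.001, -0.0, -1.0]]
force: [-1.3, -0.5, 1.0]
opening: 0.006
```

```bash
python3 - <<'E'
from h import *
rep()
E
```

```text
t 9.5 pos [ 0.5991 -0.1138  0.0481] yaw 31.7 tilt [-1.2e-03 -2.0e-04 -1.0e+00] F [-1.3 -0.5  1. ] v(tool, TCP rel C) [-0.0145  0.0647] q [-21.2  40.1  90.8  -0.   49.1  37.1]
```

arm_command --commands '[{"translation": [0.229,0.041,0],"dr": [0,0,-0.833],"jaw": 1},{"translation": [0.229,0.041,0],"dr": [0,0,-0.833],"jaw": 1},{"translation": [0.229,0.041,0],"dr": [0,0,-0.833],"jaw": 1},{"translation": [0.229,0.041,0],"dr": [0,0,-0.833],"jaw": 1},{"translation": [0.229,0.041,0],"dr": [0,0,-0.833],"jaw": 1},{"translation": [0.229,0.041,0],"dr": [0,0,-0.833],"jaw": 1},{"translation": [0.229,0.041,0],"dr": [0,0,-0.833],"jaw": 1},{"translation": [0.229,0.041,0],"dr": [0,0,-0.833],"jaw": 1},{"translation": [0.229,0.041,0],"dr": [0,0,-0.833],"jaw": 1},{"translation": [0.229,0.041,0],"dr": [0,0,-0.833],"jaw": 1},{"translation": [0.229,0.041,0],"dr": [0,0,-0.833],"jaw": 1}]'

```text
time_s: 10.42
position: [0.6423, -0.0696, 0.0482]
tcp_rot: [[0.058, 0.998, 0.0], [0.998, -0.058, -0.001], [-0.001, 0.001, -1.0]]
force: [-1.0, -1.8, -0.9]
opening: 0.004
```

```bash
python3 - <<'E'
from h import *
rep()
K,T=cam("wrist");p,d=capture("wrist");np.savez("w8.npz",p=p,d=d,K=K,T=T);cv2.imwrite("pics/w8.png",p[:,:,::-1])
E
```

```text
t 10.4167 pos [ 0.6423 -0.0696  0.0482] yaw 86.68 tilt [ 5.0e-04 -1.2e-03 -1.0e+00] F [-1.  -1.8 -0.9] v(tool, TCP rel C) [-0.0146  0.0658] q [-16.   42.2  85.3  -0.1  52.5 -12.7]
```

View pics/w8.png

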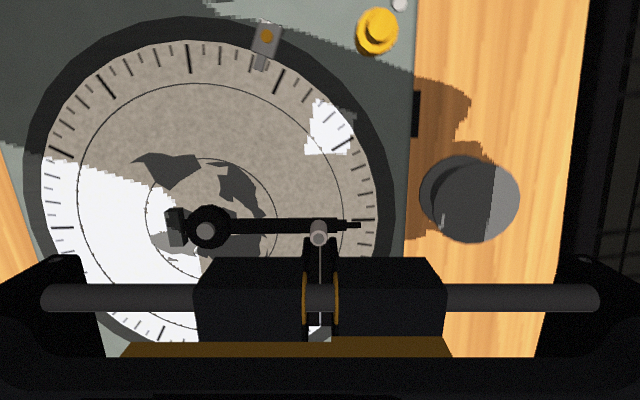

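```bash
python3 - <<'E'
from h import *
w=np.load("w8.npz");K,T=w["K"],w["T"]
print(ang(K,T,(360,225),.0665),ang(K,T,(318.5,227),.0851),ang(K,T,(260,66),.0666),ang(K,T,(266,37),.0666),ang(K,T,(206,229),.0716))
E
```

```text
(array([ 0.6671, -0.0555]), np.float64(0.0897), np.float64(-2.7)) (array([ 0.6429, -0.0477]), np.float64(0.0655), np.float64(3.1)) (array([0.6179, 0.0346]), np.float64(0.0948), np.float64(64.8)) (array([0.6224, 0.0476]), np.float64(0.1085), np.float64(65.6)) (array([ 0.5774, -0.0507]), np.float64(0.0005), np.float64(103.1))
```

arm_command --commands '[{"translation": [0.229,0.038,0],"dr": [0,0,-0.833],"jaw": 1},{"translation": [0.229,0.038,0],"dr": [0,0,-0.833],"jaw": 1},{"translation": [0.229,0.041,0],"dr": [0,0,-0.833],"jaw": 1},{"translation": [0.229,0.041,0],"dr": [0,0,-0.833],"jaw": 1},{"translation": [0.229,0.041,0],"dr": [0,0,-0.833],"jaw": 1},{"translation": [0.229,0.041,0],"dr": [0,0,-0.833],"jaw": 1},{"translation": [0.229,0.041,0],"dr": [0,0,-0.833],"jaw": 1},{"translation": [0.229,0.041,0],"dr": [0,0,-0.833],"jaw": 1},{"translation": [0.184,0.033,0],"dr": [0,0,-0.667],"jaw": 1},{"translation": [0.138,0.025,0],"dr": [0,0,-0.5],"jaw": 1}]'

```text
time_s: 11.3
position: [0.6355, -0.0165, 0.0483]
tcp_rot: [[-0.689, 0.725, 0.002], [0.725, 0.689, -0.001], [-0.002, 0.001, -1.0]]
force: [0.8, -0.7, 0.3]
opening: 0.003
```

```bash
python3 - <<'E'
from h import *
rep()
K,T=cam("wrist");p,d=capture("wrist");np.savez("w9.npz",p=p,d=d,K=K,T=T);cv2.imwrite("pics/w9.png",p[:,:,::-1])
E
```

```text
t 11.3 pos [ 0.6355 -0.0165  0.0483] yaw 133.52 tilt [ 1.7e-03 -7.0e-04 -1.0e+00] F [ 0.8 -0.7  0.3] v(tool, TCP rel C) [-0.0148  0.066 ] q [-11.5  41.5  87.   -0.   51.4 -55. ]
```

View pics/w9.png

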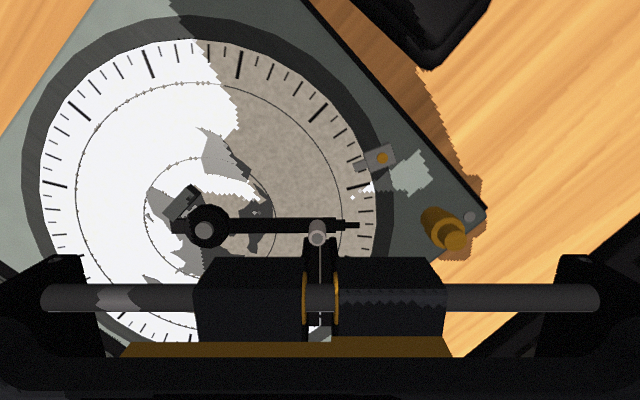

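arm_command --commands '[{"translation": [0.184,0.03,0],"dr": [0,0,-0.667],"jaw": 1},{"translation": [0.184,0.03,0],"dr": [0,0,-0.667],"jaw": 1},{"translation": [0.138,0.025,0],"dr": [0,0,-0.5],"jaw": 1},{"translation": [0.138,0.025,0],"dr": [0,0,-0.5],"jaw": 1},{"translation": [0.092,0.016,0],"dr": [0,0,-0.333],"jaw": 1},{"translation": [0.092,0.016,0],"dr": [0,0,-0.333],"jaw": 1},{"translation": [0.046,0.008,0],"dr": [0,0,-0.167],"jaw": 1},{"translation": [0.046,0.008,0],"dr": [0,0,-0.167],"jaw": 1},{"translation": [0,0,0],"dr": [0,0,0],"jaw": 1},{"translation": [0,0,0],"dr": [0,0,0],"jaw": 1}]'

```text
time_s: 12.18
position: [0.6194, 0.0008, 0.0482]
tcp_rot: [[-0.894, 0.448, 0.0], [0.448, 0.894, -0.0], [-0.0, 0.0, -1.0]]
force: [1.1, -0.7, -0.2]
opening: 0.003
```

```bash
python3 - <<'E'
from h import *
rep()
K,T=cam("wrist");p,d=capture("wrist");np.savez("w10.npz",p=p,d=d,K=K,T=T);cv2.imwrite("pics/w10.png",p[:,:,::-1])
cv2.imwrite("pics/w10z.png",cv2.resize(p[160:280,190:450,::-1],None,fx=3,fy=3,interpolation=cv2.INTER_CUBIC))
E
```

```text
t 12.1833 pos [0.6194 0.0008 0.0482] yaw 153.41 tilt [ 3.e-04 -0.e+00 -1.e+00] F [ 1.1 -0.7 -0.2] v(tool, TCP rel C) [-0.0142  0.0653] q [-10.2  40.6  89.4   0.   49.9 -73.7]
```

View pics/w10z.png

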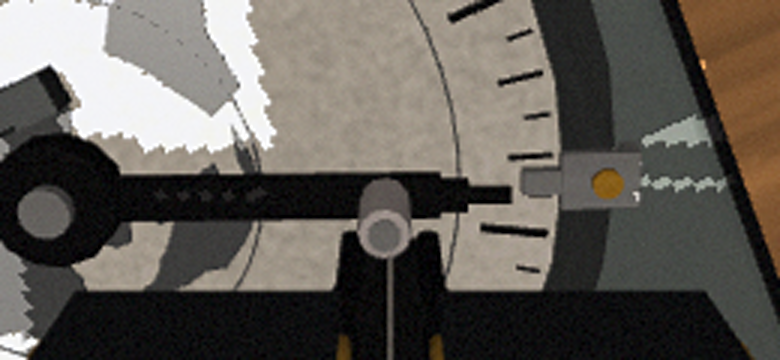

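```bash
python3 - <<'E'
from h import *
w=np.load("w10.npz");K,T=w["K"],w["T"]
z=lambda u,v:(190+u/3-.33,160+v/3-.33)
print(ang(K,T,z(508,194),.0665),ang(K,T,z(542,181),.0666),ang(K,T,z(605,180),.0666),ang(K,T,z(440,195),.0674),ang(K,T,z(200,198),.0674))
E
```

```text
(array([0.6164, 0.0294]), np.float64(0.0895), np.float64(64.2)) (array([0.6169, 0.0365]), np.float64(0.0961), np.float64(65.8)) (array([0.6222, 0.0477]), np.float64(0.1085), np.float64(65.7)) (array([0.6102, 0.0174]), np.float64(0.076), np.float64(64.5)) (array([ 0.5896, -0.0253]), np.float64(0.0286), np.float64(65.0))
```

arm_command --commands '[{"translation": [0.03,0,0],"dr": [0,0,0],"jaw": 1},{"translation": [0.02,0,0],"dr": [0,0,0],"jaw": 1},{"translation": [0,0,0],"dr": [0,0,0],"jaw": 1},{"translation": [0,0,0],"dr": [0,0,0],"jaw": 1},{"translation": [0,0,0],"dr": [0,0,0],"jaw": 1},{"translation": [0,0,0],"dr": [0,0,0],"jaw": 1},{"translation": [-0.2,0,0],"dr": [0,0,0],"jaw": 1},{"translation": [-0.4,0,0],"dr": [0,0,0],"jaw": 1},{"translation": [0,0,-0.8],"dr": [0,0,0],"jaw": 1},{"translation": [0,0,-0.8],"dr": [0,0,0],"jaw": 1},{"translation": [0,0,-0.8],"dr": [0,0,0],"jaw": 1},{"translation": [0,0,0],"dr": [0,0,0],"jaw": 1}]'

```text
time_s: 13.23
position: [0.6353, -0.006, 0.1122]
tcp_rot: [[-0.895, 0.447, 0.008], [0.447, 0.895, -0.001], [-0.008, 0.002, -1.0]]
force: [1.3, 1.0, -0.6]
opening: 0.004
```

```bash
python3 - <<'E'
from h import *
rep()
K,T=cam("wrist");p,d=capture("wrist");np.savez("w11.npz",p=p,d=d,K=K,T=T);cv2.imwrite("pics/w11.png",p[:,:,::-1])
E
```

```text
t 13.2333 pos [ 0.6353 -0.006   0.1122] yaw 153.48 tilt [ 0.0081 -0.0015 -1.    ] F [ 1.3  1.  -0.6] v(tool, TCP rel C) [-0.0315  0.0662] q [-10.6  36.4  85.2   0.   57.9 -74.1]
```

View pics/w11.png

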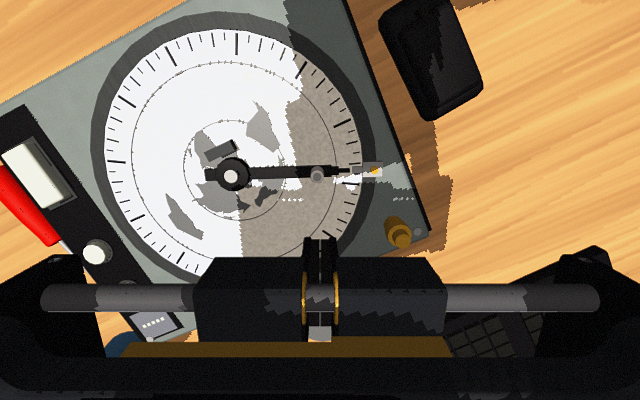

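arm_command --commands '[{"translation": [0.114,-0.885,0],"dr": [0,0,0],"jaw": 1},{"translation": [0.114,-0.885,0],"dr": [0,0,0],"jaw": 1},{"translation": [0.114,-0.885,0],"dr": [0,0,0],"jaw": 1},{"translation": [0.114,-0.885,0],"dr": [0,0,0],"jaw": 1},{"translation": [0.114,-0.885,0],"dr": [0,0,0],"jaw": 1},{"translation": [0.114,-0.885,0],"dr": [0,0,0],"jaw": 1},{"translation": [0.114,-0.885,0],"dr": [0,0,0],"jaw": 1},{"translation": [0.114,-0.885,0],"dr": [0,0,0],"jaw": 1},{"translation": [0.114,-0.885,0],"dr": [0,0,0],"jaw": 1},{"translation": [0.114,-0.885,0],"dr": [0,0,0],"jaw": 1},{"translation": [0,0,0],"dr": [0,0,-0.9],"jaw": 1},{"translation": [0,0,0],"dr": [0,0,-0.9],"jaw": 1}]'

```text
time_s: 14.28
position: [0.5059, -0.1915, 0.1069]
tcp_rot: [[-0.963, 0.269, -0.002], [0.269, 0.963, 0.001], [0.002, 0.001, -1.0]]
force: [0.0, -0.2, 0.1]
opening: 0.007
```

arm_command --commands '[{"translation": [0,0,0],"dr": [0,0,-0.9],"jaw": 1},{"translation": [0,0,0],"dr": [0,0,-0.9],"jaw": 1},{"translation": [0,0,0],"dr": [0,0,-0.5],"jaw": 1},{"translation": [0,0,0],"dr": [0,0,0],"jaw": 1},{"translation": [0,0,0],"dr": [0,0,0],"jaw": 1},{"translation": [0,0,0],"dr": [0,0,0],"jaw": 1}]'

```text
time_s: 14.78
position: [0.5069, -0.1903, 0.1075]
tcp_rot: [[-0.999, 0.035, -0.001], [0.035, 0.999, 0.001], [0.001, 0.001, -1.0]]
force: [-1.3, -0.4, -1.1]
opening: 0.005
```

```bash
python3 - <<'E'
from h import *
rep()
K,T=cam("wrist");p,d=capture("wrist");np.savez("w12.npz",p=p,d=d,K=K,T=T);cv2.imwrite("pics/w12.png",p[:,:,::-1])
E
```

```text
t 14.7833 pos [ 0.5069 -0.1903  0.1075] yaw 178.01 tilt [-1.1e-03  7.0e-04 -1.0e+00] F [-1.3 -0.4 -1.1] v(tool, TCP rel C) [ 0.0657 -0.1414] q [ -32.4   30.9   98.8    0.    50.3 -120.4]
```

View pics/w12.png

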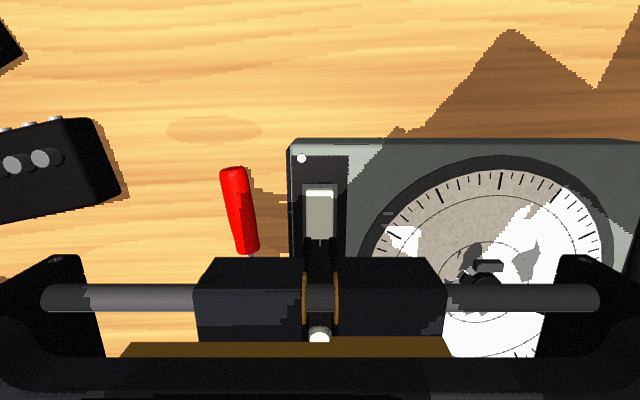

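arm_command --commands '[{"translation": [0,0,0.5],"dr": [0,0,0],"jaw": 1},{"translation": [0,0,0.7],"dr": [0,0,0],"jaw": 1},{"translation": [0,0,0.6],"dr": [0,0,0],"jaw": 1},{"translation": [0,0,0.4],"dr": [0,0,0],"jaw": 1},{"translation": [0,0,0],"dr": [0,0,0],"jaw": 1},{"translation": [0,0,0],"dr": [0,0,0],"jaw": 1},{"translation": [0,0,0],"dr": [0,0,0],"jaw": 1}]'

```text
time_s: 15.42
position: [0.5077, -0.1907, 0.0537]
tcp_rot: [[-0.999, 0.034, 0.001], [0.034, 0.999, -0.001], [-0.001, -0.001, -1.0]]
force: [-0.0, -0.3, 0.3]
opening: 0.006
```

arm_command --commands '[{"translation": [0,0,0.12],"dr": [0,0,0],"jaw": 1},{"translation": [0,0,0.1],"dr": [0,0,0],"jaw": 1},{"translation": [0,0,0.06],"dr": [0,0,0],"jaw": 1},{"translation": [0,0,0],"dr": [0,0,0],"jaw": 1},{"translation": [0,0,0],"dr": [0,0,0],"jaw": 1}]'

```text
time_s: 15.83
position: [0.5072, -0.1904, 0.0462]
tcp_rot: [[-0.999, 0.033, 0.0], [0.033, 0.999, -0.0], [-0.0, -0.0, -1.0]]
force: [0.1, -0.4, -0.3]
opening: 0.005
```

arm_command --commands '[{"translation": [0,0,0.08],"dr": [0,0,0],"jaw": 1},{"translation": [0,0,0.08],"dr": [0,0,0],"jaw": 1},{"translation": [0,0,0],"dr": [0,0,0],"jaw": 1},{"translation": [0,0,0],"dr": [0,0,0],"jaw": 1}]'

```text
time_s: 16.17
position: [0.5072, -0.1904, 0.0421]
tcp_rot: [[-0.999, 0.033, -0.0], [0.033, 0.999, 0.0], [0.0, 0.0, -1.0]]
force: [0.3, 0.9, -0.1]
opening: 0.003
```

arm_command --commands '[{"translation": [0,0,0.08],"dr": [0,0,0],"jaw": 1},{"translation": [0,0,0],"dr": [0,0,0],"jaw": 1},{"translation": [0,0,0],"dr": [0,0,0],"jaw": 1}]'

```text
time_s: 16.42
position: [0.5073, -0.1904, 0.0403]
tcp_rot: [[-0.999, 0.033, 0.0], [0.033, 0.999, -0.0], [-0.0, -0.0, -1.0]]
force: [-0.4, 0.4, 3.2]
opening: 0.008
```

arm_command --commands '[{"translation": [0,0,0.08],"dr": [0,0,0],"jaw": 1},{"translation": [0,0,0.04],"dr": [0,0,0],"jaw": 1},{"translation": [0,0,0],"dr": [0,0,0],"jaw": 1},{"translation": [0,0,0],"dr": [0,0,0],"jaw": 1}]'

```text
time_s: 16.75
position: [0.5073, -0.1904, 0.0373]
tcp_rot: [[-0.999, 0.033, 0.0], [0.033, 0.999, -0.0], [-0.0, -0.0, -1.0]]
force: [-0.5, -0.1, 4.5]
opening: 0.005
```

arm_command --commands '[{"translation": [0,0,0.04],"dr": [0,0,0],"jaw": 1},{"translation": [0,0,0.02],"dr": [0,0,0],"jaw": 1},{"translation": [0,0,0],"dr": [0,0,0],"jaw": 1},{"translation": [0,0,0],"dr": [0,0,0],"jaw": 1}]'

```text
time_s: 17.08
position: [0.5073, -0.1905, 0.0369]
tcp_rot: [[-0.999, 0.033, 0.0], [0.033, 0.999, -0.0], [-0.001, -0.0, -1.0]]
force: [-2.5, 2.0, 12.7]
opening: 0.004
```

Bottomed out (force jumped past the spring's 5 N). Releasing and retreating.

arm_command --commands '[{"translation": [0,0,-0.2],"dr": [0,0,0],"jaw": 1},{"translation": [0,0,-0.6],"dr": [0,0,0],"jaw": 1},{"translation": [0,0,-0.9],"dr": [0,0,0],"jaw": 1},{"translation": [0,0,-0.9],"dr": [0,0,0],"jaw": 1},{"translation": [0,0,-0.9],"dr": [0,0,0],"jaw": 1},{"translation": [0.9,0.4,-0.9],"dr": [0,0,0],"jaw": 1},{"translation": [0,0.9,-0.9],"dr": [0,0,0],"jaw": 1},{"translation": [0,0.9,-0.9],"dr": [0,0,0],"jaw": 1},{"translation": [0,0.9,-0.9],"dr": [0,0,0],"jaw": 1},{"translation": [0,0,0],"dr": [0,0,0],"jaw": 1},{"translation": [0,0,0],"dr": [0,0,0],"jaw": 1},{"translation": [0,0,0],"dr": [0,0,0],"jaw": 1}]'

```text
time_s: 18.08
position: [0.4869, -0.1123, 0.2123]
tcp_rot: [[-0.999, 0.033, -0.001], [0.033, 0.999, -0.0], [0.001, -0.0, -1.0]]
force: [-0.2, -0.9, -0.3]
opening: 0.005
```

```bash
python3 - <<'E'
from h import *
rep()
p,d=capture("side");np.savez("s13.npz",p=p,d=d)
cv2.imwrite("pics/s13.png",p[:,:,::-1]);cv2.imwrite("pics/s13z.png",cv2.resize(p[175:295,255:385,::-1],None,fx=5,fy=5,interpolation=cv2.INTER_CUBIC))
E
```

```text
t 18.0833 pos [ 0.4869 -0.1123  0.2123] yaw 178.11 tilt [-0.0011 -0.     -1.    ] F [-0.2 -0.9 -0.3] v(tool, TCP rel C) [ 0.0886 -0.0641] q [ -25.8   19.3   98.5   -0.    62.2 -113.9]
```

View pics/s13.png

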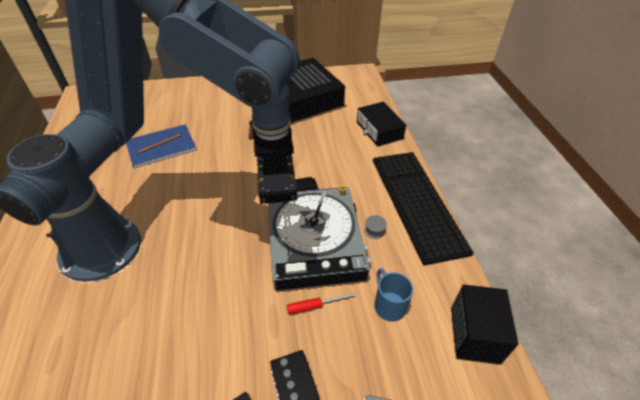

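View pics/s13z.png

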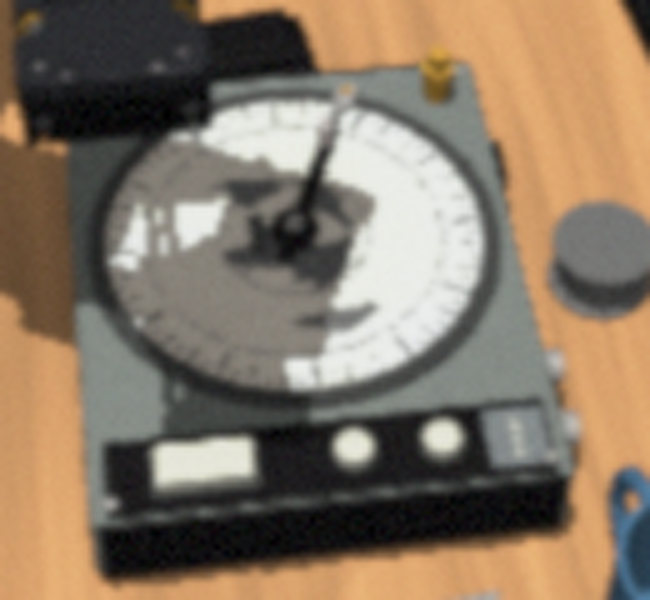

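The pointer is in line with the rider at zoom (343,95). The start key at (204,462) is up, and the mug, reel, screwdriver and adapter are where they were. The arm is clear of everything.

```bash
python3 -c "
from rig import *
print(hand_in())"
```

```text
the job is handed in; nothing more can be done
None
```

I pushed the pointer by its peg about 191° anticlockwise until it pointed at the rider. I then pressed the start key to its stop, let it up and moved the arm clear before handing the job in at about 18 s. The hand-in gave no verdict.

**Last checks**
- **Pointer:** the last measurement put it about 1.5° (2 mm) short of the rider. I then nudged it about 1.2 mm further, and later wrist and side pictures show it in line with the rider.
- **Start key:** the force rose from 4.5 N to 12.7 N while the tool moved only 0.4 mm, so the key was fully down. The final side picture shows it up again.
- **Rider and other things:** the rider, round keys, adapter, mug, reel and screwdriver look unmoved in the final side picture. The mouse was partly hidden by the gripper, and I did not measure the mouse, the amplifier or the Morse key at the end.
- **Forces:** the readings I took while pushing the peg were about 3 N or less.

**What disagreed:** the fingertips are about 26–28 mm behind the TCP, not 8 mm ahead as stated. My first push therefore passed over the peg without touching it. I measured the offset in the wrist and scene images, lowered the tool to suit, and the second push moved the pointer.

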